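# Hang the sample canister by its bail

## Task

Lift the steel sample canister, which has a knob on its lid, out of its blue carrier, stand it upright on the bare worktop and let go. Then swing its folded-down wire bail up until it stands upright, with the canister still standing on the worktop. Finally hang the canister by its bail on the two-pronged stand, with the bail resting in the dips of both prongs, and leave it there hanging still; do not tip the canister over or shift the tape roll, the bottle and the marker nearby.

Things in the scene. Friction and masses are not known exactly. Their poses are not given: they have to be found in the camera images.
- canister: upright steel canister, 92 mm in diameter (lid 98 mm), green band, 0.5 to 0.8 kg. Origin: centre of its underside; z up its axis. Lid (fixed) topped at 87 mm above the foot. A wire bail is hinged on two ears 78 mm above the foot, hinge line along the canister's y axis, side wires at y = +-54 mm; folded down it lies on the canister's -x side
- bail (a joint): angle of the bail (rad): 0 = folded down to its stop, level, on the canister's -x side; grows as the bail is raised; 1.571 = upright over the lid; other stop at 1.9. It stays where it is left (light friction, about 0.3 N at the grip)
- bail_grip (a point): middle of the bail's round black grip sleeve (it turns on the wire), 12 mm in diameter, 46 mm long, along the canister's y axis, 105 mm from the hinge line; bare straight 5 mm wire runs on 17 mm past each end. Bail upright: 183 mm above the canister's foot; folded: 78 mm above the foot and 105 mm from the canister's axis
- carrier: blue open tub, fixed, x = -123 to +61 mm and y = -71 to +71 mm of its own axes, walls 6 mm thick, 105 mm high, inner floor 10 mm above the worktop. Origin: on the worktop under the canister, whose axes start within 3 degrees of the tub's. No room for fingers beside the bail in the tub. It stands left or right, the stand on the other side; the worktop between is clear
- stand: fixed stand: grey base 200 x 150 x 10 mm (x = -65 to +135, y = -75 to +75 mm of its axes), post of 16 mm at x = +105 mm, 237 mm high; from a crossbar there (top at 243 mm) two parallel 8 mm prongs run to the stand's -x, at y = +35 and -35 mm, each with a dip. Origin: on the worktop below the middle between the two dips
- stand_seat (a point): midway between the two dips, 231 mm above the worktop: here the middle of the bail's grip lies when the canister hangs, along the stand's y axis, the grip between the prongs (62 mm clear). Behind the dips the prongs rise 10 mm; in front their upturned tips end at x = -20 mm of the stand, tops at 245 mm
- tape_roll: beige roll of tape, 73 mm across, 19 mm high, bystander; origin at the centre of its underside. (A tall fixed machine bounds the worktop on the right, beyond y = -0.37 m for x from 0.43 to 0.87 m: keep the arm clear of it)
- reagent_bottle: pale bottle with a blue cap, 52 mm in diameter, 86 mm high, bystander; origin at the centre of its underside
- marker_black: white marker pen with a black cap, 128 mm long, 16 mm high, lying near the front edge, bystander; origin at the centre of its underside
- lid_knob (a point): middle of the round black knob on the lid's centre, on the canister's axis, 107 mm above its foot; the knob is 28 mm in diameter and 20 mm high (97 to 117 mm above the foot), on a thin stem

How it is judged:
By the outcome, as a careful person would: the job done as asked, in the order asked, and still so for the second after the job is handed in, with the robot touching nothing.
It also fails if it takes over 72 s, if anything falls off the work surface, if the arm or the gripper's body presses on something with over 40 N, if the wrist force passes 120 N, or if a joint passes its speed limit or range.

## Robot

A 6-joint arm with a two-finger parallel gripper is mounted at the origin on a cart in front of the work surface, level with it; the furniture and walls round the work are solid. World frame = base frame: x ahead of the robot, y to its left, z up, the work surface at z = 0. Lengths are in m, angles in rad, forces in N, time in s.
With the tool pointing down it reaches from about 0.325 to 0.85 m from the base axis. Payload 4.4 kg.
Tool frame: the origin (TCP) lies at the very end of the fingers, on their centre line; the grasp point (between the pads) lies 19 mm behind it; z points along the fingers, y is the direction in which the jaws open and shut (so a half turn about z gives the same grasp; the last joint's range is limited). The gripper opens to 94 mm and grips with 3 to 60 N. Pads are 16 mm wide; open, the fingers measure 119 mm over their backs; the gripper's body (75 mm by 177 mm) begins 78 mm behind the grasp point.
Start: joints at [-0.15, 0.207, 1.542, -0, 1.393, -0.15], TCP at [0.575, -0, 0.205] pointing down, gripper open.
Joint ranges: [-2.73, 2.73], [-0.86, 2.22], [0.23, 2.46], [-1.11, 4.25], [0.08, 2.63], [-2.82, 2.82]. Speed limits (rad/s): [2.79, 2.79, 3.14, 3.14, 3.14, 3.14].

## Interface

Orientations are given as a rotation vector (axis times angle).
In Python, from station import readout, cams, env gives the robot as it stands.
- The arm moves only by the shell command python3 -m handwheel 'ROWS' [OPENING]. ROWS is JSON, a list of rows, each a list of 2 entries, a list of its own where there are three numbers: the shift along the tool's x, y, z in cm, then the turn about the tool's z in degrees. In form: [[[tx, ty, tz], turn], ...]. A call has 1 to 5 rows; each row is the pose to reach, as a shift and turn from the pose commanded when the call began, along the tool's axes at that moment; what a row does not reach only later rows make up. A row lasts 1/10 s, in which the tool goes at most 50 mm and 8.59 degrees, less where a joint would pass 70% of its speed; a pose out of reach is approached as far as the arm can. A call with a gripper value outside its range is refused whole. OPENING is the opening, from 0 (shut) to 1 (fully open), set as the call begins (- or left out, the last holds). The fingers move at their own pace and stop on an object; the grip force is fixed at half the most. Time passes only in rows, so rows that repeat a pose let the fingers close. It gives the time, the measured TCP pose, the force and the opening at its end, in the units of the state.
- readout.sense(): the state, without advancing time (a new reading comes with each control period).
- cams.camera(name): name is "scene" or "side" or "wrist"; returns a dict with "color" (420x560x3 uint8, blue, green, red), "mtx" (3x3 intrinsics, pixels), "extrinsics" (4x4, takes a point from world to camera coordinates). Camera axes: x right, y down, z forward; pixel columns grow to the right and rows downward; lengths in m; the calibration is good to about 2 mm. The wrist camera is an equidistant fisheye: a pixel r from the principal point sees the ray r / f radians off the axis. A picture is of the moment at which its call begins. There is no depth.
- env.sign_off(): hands the job in, once; it reports no verdict.
The state is a dict: "t": time; "joint_pos": joint angles; "qvel": joint speeds; "joint_efforts": joint torques, N m; "tcp_pos": TCP position; "tcp_rot": TCP orientation; "force": force on the tool from outside, world axes, zero at the start; "moment": the same for the moment, N m; "opening": opening from 0.0 (shut) to 1.0 (fully open).
Only numpy, scipy, OpenCV 4.12 (cv2) and the standard library are available. Lean on these libraries where they do the work, as an engineer would, in place of code of your own. Each camera call takes 0.05 s, during which the arm holds its last target.

## Working session

There is one attempt and no reset: what is moved stays moved. The work goes in short steps, Python scripts to look and compute and a shell command to move; the robot and the scene stay as the last step left them, time stands still between calls to the robot, and variables do not carry over. Pictures are saved under pics/ and viewed, and the job is handed in when it is done.

```bash
ls; mkdir -p pics
python3 - <<'E'
from station import readout, cams, env
import cv2
print(readout.sense())
for n in ("scene","side","wrist"):
    c=cams.camera(n); cv2.imwrite(f"pics/{n}0.png",c["color"]); print(n,c["mtx"].tolist(),c["extrinsics"].round(4).tolist())
E
```

```text
pics
{'t': 0.0, 'joint_pos': array([-1.50501991e-01,  2.07384653e-01,  1.54290696e+00, -2.16140889e-05,
        1.39348184e+00, -1.50486926e-01]), 'qvel': array([-0.00115622,  0.00036813,  0.0002313 ,  0.00076062, -0.00024538,
        0.00025417]), 'joint_efforts': array([-8.39226868e-05, -3.70882022e+01, -2.81415099e+01,  6.96549774e-02,
        3.60915181e-02, -1.71865345e-04]), 'tcp_pos': array([5.74218852e-01, 9.86444308e-05, 2.04333157e-01]), 'tcp_rot': array([-2.22022083e+00, -2.22019589e+00,  2.05747401e-03]), 'force': array([-0.17524134, -0.04865391, -0.23696253]), 'moment': array([-0.00037469, -0.00278524,  0.00182149]), 'opening': 1.00055257868742}
scene [[423.98908523149566, 0.0, 280.8822559913014], [0.0, 423.98908523149566, 212.9232009389429], [0.0, 0.0, 1.0]] [[0.5737, -0.8189, -0.0142, -0.3311], [-0.447, -0.2985, -0.8433, 0.4062], [0.6863, 0.4902, -0.5373, 0.6356], [0.0, 0.0, 0.0, 1.0]]
side [[494.3079611686757, 0.0, 281.7159154472236], [0.0, 494.3079611686757, 207.03627778950934], [0.0, 0.0, 1.0]] [[0.8964, -0.4431, -0.0128, -0.487], [-0.3043, -0.594, -0.7447, 0.2916], [0.3224, 0.6714, -0.6673, 1.0156], [0.0, 0.0, 0.0, 1.0]]
wrist [[325.19226210127806, 0.0, 278.2776985637367], [0.0, 325.19226210127806, 212.11990739046445], [0.0, 0.0, 1.0]] [[1.0, 0.0008, -0.0015, -0.5723], [0.0011, -0.9717, 0.2364, -0.0255], [-0.0013, -0.2364, -0.9717, 0.3891], [0.0, 0.0, 0.0, 1.0]]
```

View pics/scene0.png

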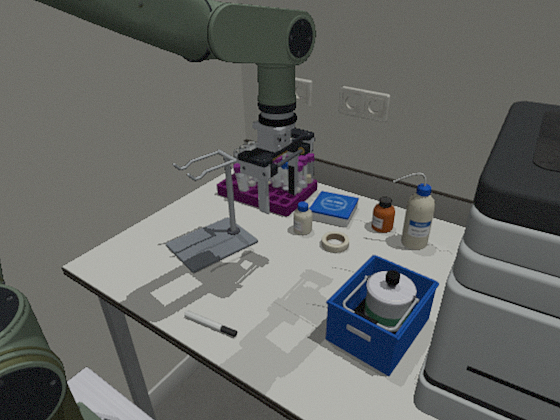

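View pics/side0.png

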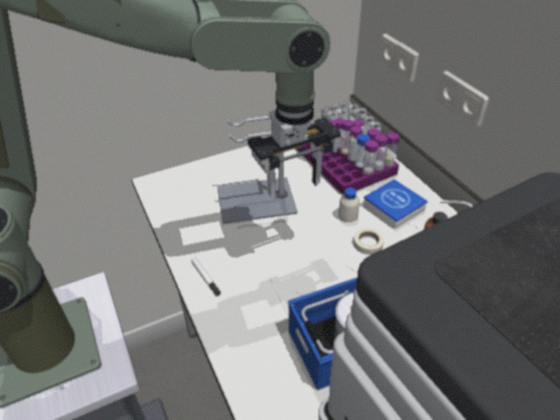

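View pics/wrist0.png

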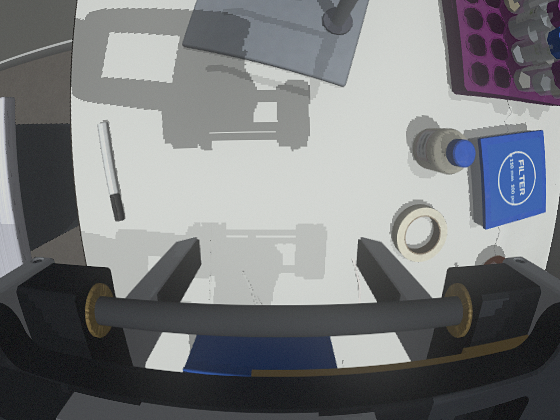

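```bash
cat > h.py <<'E'
import numpy as np, cv2
from station import readout, cams, env
def ray(c,u,v,fish=False):
    K=c["mtx"];E=np.array(c["extrinsics"]);R=E[:3,:3];o=-R.T@E[:3,3]
    x=(u-K[0,2])/K[0,0];y=(v-K[1,2])/K[1,1]
    if fish:
        r=np.hypot(x,y); d=np.array([np.sin(r)*x/r,np.sin(r)*y/r,np.cos(r)]) if r>1e-9 else np.array([0,0,1.])
    else: d=np.array([x,y,1.])
    d=R.T@d; return o,d/np.linalg.norm(d)
def onz(c,u,v,z,fish=False):
    o,d=ray(c,u,v,fish); return o+d*(z-o[2])/d[2]
def proj(c,P,fish=False):
    K=c["mtx"];E=np.array(c["extrinsics"]);p=np.atleast_2d(P)@E[:3,:3].T+E[:3,3]
    if fish:
        rr=np.hypot(p[:,0],p[:,1]);th=np.arctan2(rr,p[:,2]);q=p[:,:2]/np.maximum(rr,1e-9)[:,None]*th[:,None]
    else: q=p[:,:2]/p[:,2:]
    return q*[K[0,0],K[1,1]]+[K[0,2],K[1,2]]
def tri(rs):
    A=0;b=0
    for o,d in rs:
        M=np.eye(3)-np.outer(d,d);A=A+M;b=b+M@o
    return np.linalg.solve(A,b)
def crop(img,x0,y0,x1,y1,k,name):
    cv2.imwrite(name,cv2.resize(img[y0:y1,x0:x1],None,fx=k,fy=k,interpolation=cv2.INTER_CUBIC))
E
python3 - <<'E'
from h import *
i=cv2.imread("pics/scene0.png")
crop(i,310,240,450,380,4.2,"pics/s_can.png")
crop(i,160,140,270,270,4.6,"pics/s_st.png")
E
```

```text
(no output)
```

View pics/s_can.png

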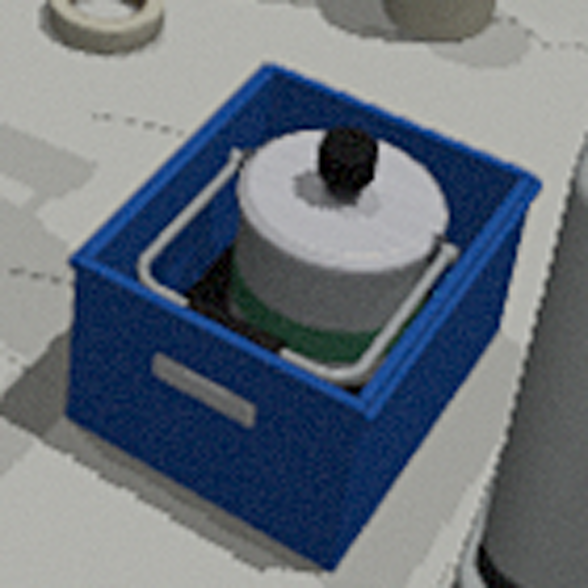

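View pics/s_st.png

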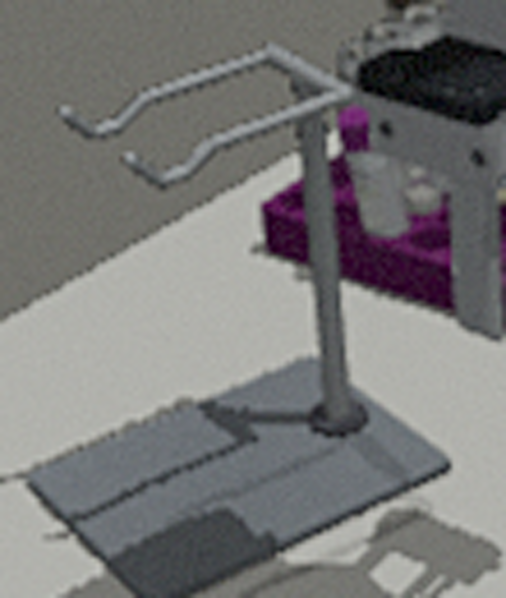

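```bash
cat > m1.py <<'E'
from h import *
from scipy.optimize import least_squares
c=cams.camera("scene"); s=cams.camera("side")
f=lambda a:[310+a[0]/4.2-.4,240+a[1]/4.2-.4]
g=lambda a:[160+a[0]/4.6-.4,140+a[1]/4.6-.4]
for a in [(270,65),(540,185),(370,415),(72,260)]: print("cor",onz(c,*f(a),.105).round(4))
print("knob",onz(c,*f((347,160)),.117).round(4))
# carrier fit
L=np.array([[61,71,105],[61,-71,105],[-123,-71,105],[-123,71,105]])/1e3
def W(p,L): cs,sn=np.cos(p[2]),np.sin(p[2]); return np.c_[p[0]+cs*L[:,0]-sn*L[:,1],p[1]+sn*L[:,0]+cs*L[:,1],L[:,2]]
px=np.array([f(a) for a in [(270,65),(540,185),(370,415),(72,260)]])
r=least_squares(lambda p:(proj(c,W(p,L))-px).ravel(),[.6,-.25,0]); print("carrier",r.x,np.degrees(r.x[2]),r.fun.round(1))
# stand
L2=np.array([[135,-75,10],[135,75,10],[-65,75,10],[105,0,10],[0,35,227],[0,-35,227],[-20,35,243],[-20,-35,243]])/1e3
px2=np.array([g(a) for a in [(447,460),(312,358),(30,482),(337,412),(97,133),(167,183),(65,110),(130,157)]])
r=least_squares(lambda p:(proj(c,W(p,L2))-px2).ravel(),[.6,.25,0]); print("stand",r.x,np.degrees(r.x[2]),r.fun.round(1))
E
python3 m1.py
```

```text
cor [ 0.6416 -0.2031  0.105 ]
cor [ 0.6284 -0.3466  0.105 ]
cor [ 0.4525 -0.3335  0.105 ]
cor [ 0.4614 -0.189   0.105 ]
knob [ 0.5806 -0.2688  0.117 ]
carrier [ 0.57755206 -0.27031308 -0.0695776 ] -3.98650299405515 [ 0.6 -0.3  0.2 -1.7 -1.1  0.7  0.5  0.9]
stand [ 0.53708055  0.23168279 -0.26603888] -15.242905060345295 [ 1.3 -0.1 -0.5 -0.9 -2.2 -1.   0.1  2.4  1.  -0.8  0.6 -1.4 -0.6  0.6
  0.   0.6]
```

```bash
python3 - <<'E'
from h import *
c=cams.camera("scene")
print("tape",onz(c,335,241,.019),"bottle base",onz(c,303,233,0),"marker",onz(c,187,313,.008),onz(c,236,333,.008))
E
python3 -m handwheel '[[[-4,0,0],0],[[-9,0.1,0],0],[[-13,0.2,0],0],[[-17,0.3,0],0],[[-18,0.4,0],0]]' 0.6
python3 - <<'E'
from h import *
print(readout.sense()["tcp_pos"])
for n in("wrist","scene","side"):
    c=cams.camera(n); cv2.imwrite(f"pics/{n}1.png",c["color"])
    np.savez(f"pics/{n}1.npz",mtx=c["mtx"],extrinsics=c["extrinsics"])
E
```

```text
tape [ 0.74542847 -0.05538352  0.019     ] bottle base [0.75224471 0.04783618 0.        ] marker [0.35077053 0.08884728 0.008     ] [ 0.36774834 -0.03479704  0.008     ]
t: 0.8
tcp_pos: [0.5787, -0.1841, 0.2053]
tcp_rot: [2.225, 2.216, -0.002]
force: [0.1, 0.4, 0.1]
opening: 0.623
[ 0.57871059 -0.18406333  0.20533387]
```

View pics/wrist1.png

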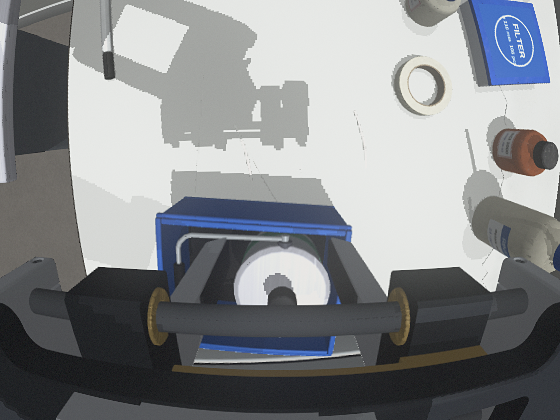

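View pics/side1.png

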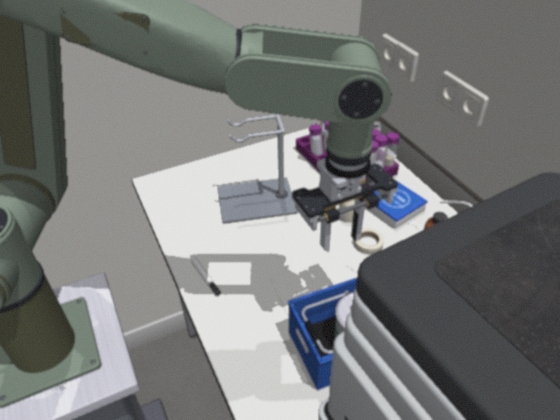

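Run:
```python
from h import *
crop(cv2.imread("pics/wrist1.png"),140,180,380,380,3.2,"pics/w1c.png")
```

```text
(no output)
```

View pics/w1c.png

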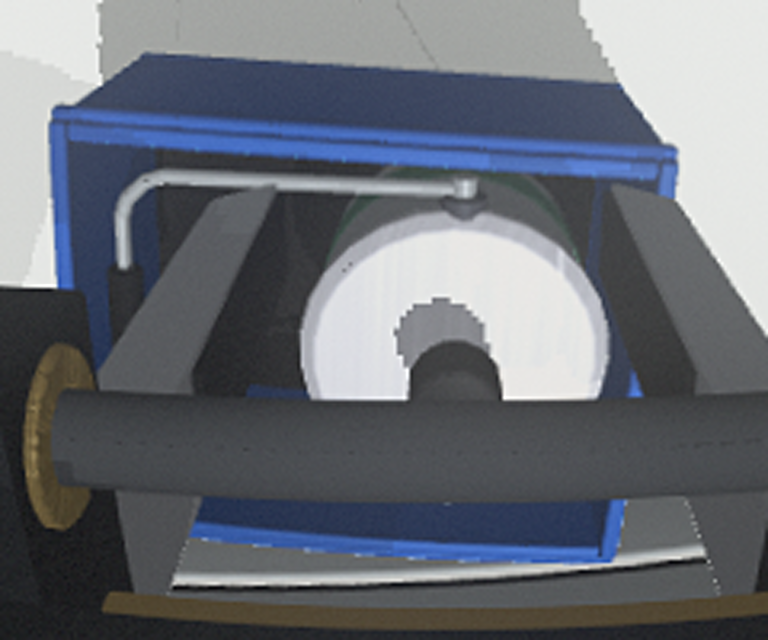

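Run:
```python
from h import *
c=dict(np.load("pics/wrist1.npz"))
f=lambda a:(140+a[0]/3.2-.3,180+a[1]/3.2-.3)
for n,a,z in [("lidL",(302,355),.095),("lidR",(608,355),.095),("lidtop",(455,212),.097),("hinge",(465,188),.088),("wire",(170,177),.088),("knobL",(411,385),.117),("knobR",(501,385),.117),
 ("corFL",(52,112),.105),("corFR",(676,150),.105),("corBR",(612,558),.105)]: print(n,onz(c,*f(a),z,True).round(4))
```

```text
lidL [ 0.5326 -0.2677  0.095 ]
lidR [ 0.6284 -0.2683  0.095 ]
lidtop [ 0.5804 -0.2192  0.097 ]
hinge [ 0.5835 -0.2148  0.088 ]
wire [ 0.4934 -0.2115  0.088 ]
knobL [ 0.5674 -0.2658  0.117 ]
knobR [ 0.5936 -0.266   0.117 ]
corFL [ 0.4634 -0.1866  0.105 ]
corFR [ 0.6431 -0.1984  0.105 ]
corBR [ 0.6333 -0.3423  0.105 ]
```

```bash
python3 -m handwheel '[[[-3,0.1,0],1],[[-6,0.1,0],2],[[-8.5,0.15,0],2.5],[[-8.85,0.15,1],2.5],[[-8.85,0.15,1.5],2.5]]' 0.6
python3 -m handwheel '[[[0,0,2],0],[[0,0,5],0],[[0,0,7],0],[[0,0,8],0],[[0,0,8.3],0]]' 0.6
python3 - <<'E'
from h import *
s=readout.sense();print(s["tcp_pos"],s["force"])
c=cams.camera("wrist"); crop(c["color"],140,180,420,380,2.8,"pics/w2.png")
c=cams.camera("scene"); crop(c["color"],280,180,460,380,3,"pics/s2.png")
E
```

```text
t: 1.45
tcp_pos: [0.5802, -0.2667, 0.189]
tcp_rot: [-2.267, -2.172, -0.0]
force: [-0.2, -0.7, -0.2]
opening: 0.598
t: 1.95
tcp_pos: [0.5796, -0.2659, 0.1055]
tcp_rot: [-2.264, -2.172, 0.001]
force: [-0.1, 0.8, 0.9]
opening: 0.602
[ 0.5796022  -0.26594079  0.10548704] [-0.05947996  0.83384957  0.92840005]
```

View pics/w2.png

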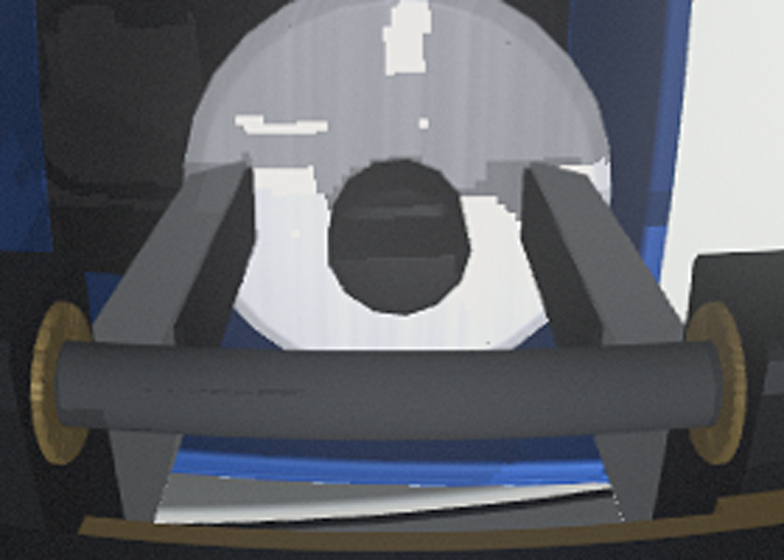

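View pics/s2.png

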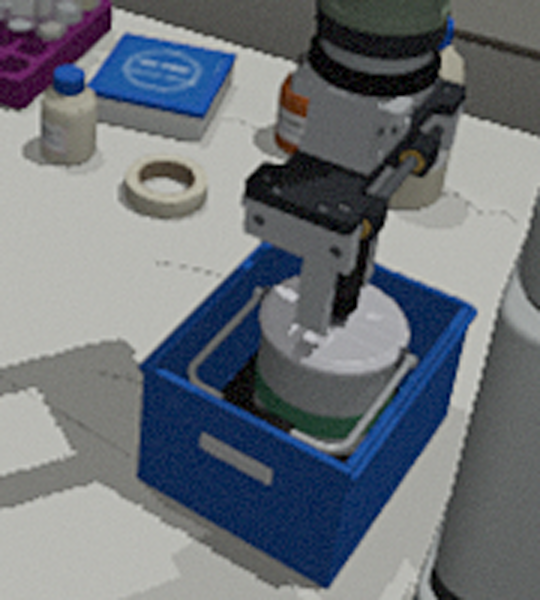

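```bash
python3 -m handwheel '[[[-0.1,0,0.2],0],[[-0.2,0.05,0.4],0],[[-0.2,0.05,0.4],0]]' 0.6
python3 -m handwheel '[[[0,0,0],0],[[0,0,0],0],[[0,0,0],0],[[0,0,0],0],[[0,0,0],0]]' 0
python3 -m handwheel '[[[0,0,0],0],[[0,0,0],0],[[0,0,-0.5],0],[[0,0,-1.2],0],[[0,0,-2],0]]'
python3 -m handwheel '[[[0,0,-2],0],[[0,0,-4],0],[[0,0,-6],0],[[0,0,-8],0],[[0,0,-10],0]]'
```

```text
t: 2.35
tcp_pos: [0.5813, -0.271, 0.1041]
tcp_rot: [2.269, 2.171, 0.0]
force: [-0.1, 0.1, -0.0]
opening: 0.602
t: 2.85
tcp_pos: [0.5814, -0.2706, 0.1035]
tcp_rot: [2.269, 2.172, 0.001]
force: [2.8, -0.0, -1.2]
opening: 0.291
t: 3.35
tcp_pos: [0.5793, -0.2696, 0.1219]
tcp_rot: [-2.266, -2.169, 0.002]
force: [1.0, -0.3, -7.7]
opening: 0.291
t: 3.85
tcp_pos: [0.5803, -0.2702, 0.224]
tcp_rot: [-2.268, -2.171, 0.001]
force: [0.4, 0.1, -7.8]
opening: 0.286
```

```bash
python3 -m handwheel '[[[1,-0.2,-2],0],[[4,-0.7,-2.5],2],[[8,-1.4,-2.5],4],[[12,-2,-2.5],7],[[16,-2.7,-2.5],10]]'
python3 -m handwheel '[[[3.5,-0.6,0],1],[[6,-1,0],2],[[7.5,-1.3,0],2.5],[[7.8,-1.3,0],2.5],[[7.8,-1.3,0],2.5]]'
python3 - <<'E'
from h import *
s=readout.sense();print(s["tcp_pos"],s["tcp_rot"],s["force"],s["opening"])
for n in("wrist","scene","side"):
    c=cams.camera(n); cv2.imwrite(f"pics/{n}3.png",c["color"])
    np.savez(f"pics/{n}3.npz",mtx=c["mtx"],extrinsics=c["extrinsics"])
E
```

```text
t: 4.35
tcp_pos: [0.56, -0.1081, 0.2484]
tcp_rot: [-2.452, -1.962, 0.001]
force: [0.4, 0.4, -7.7]
opening: 0.29
t: 4.85
tcp_pos: [0.5648, -0.0305, 0.2484]
tcp_rot: [2.491, 1.914, -0.001]
force: [-0.6, -0.5, -8.2]
opening: 0.29
[ 0.56484061 -0.03049627  0.24844113] [ 2.49093567e+00  1.91375344e+00 -1.28416846e-03] [-0.56732293 -0.50990536 -8.2405231 ] 0.2904290148716184
```

View pics/scene3.png

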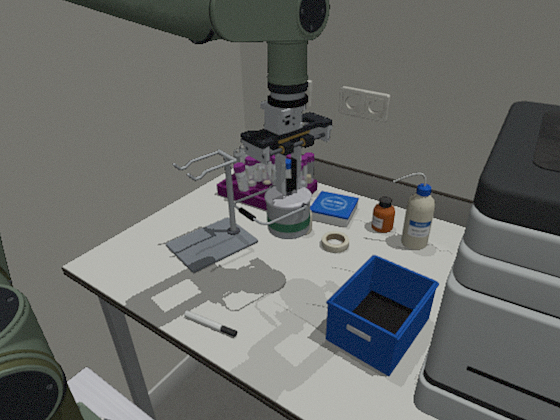

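View pics/side3.png

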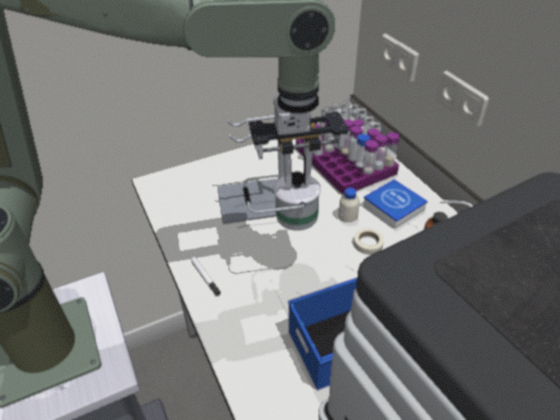

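```bash
python3 -m handwheel '[[[0,0,2.5],0],[[0,0,5.5],0],[[0,0,8.5],0],[[0,0,11],0],[[0,0,12.5],0]]'
python3 -m handwheel '[[[0,0,1],0],[[0,0,1.8],0],[[0,0,2.3],0],[[0,0,2.5],0],[[0,0,2.6],0]]'
```

```text
t: 5.5
tcp_pos: [0.5634, -0.0314, 0.1208]
tcp_rot: [-2.491, -1.909, 0.005]
force: [-0.6, -0.0, -7.4]
opening: 0.293
t: 6.0
tcp_pos: [0.5658, -0.0306, 0.0982]
tcp_rot: [2.491, 1.912, 0.002]
force: [0.0, 0.1, -7.5]
opening: 0.291
```

```bash
python3 -m handwheel '[[[0,0,0.1],0],[[0,0,0.2],0],[[0,0,0.2],0],[[0,0,0.3],0],[[0,0,0.3],0]]'
```

```text
t: 6.5
tcp_pos: [0.5651, -0.0305, 0.0944]
tcp_rot: [-2.492, -1.913, 0.0]
force: [0.6, -0.1, -7.8]
opening: 0.289
```

```bash
python3 -m handwheel '[[[0,0,0.1],0],[[0,0,0.1],0],[[0,0,0.2],0],[[0,0,0.2],0]]'
```

```text
t: 6.9
tcp_pos: [0.5655, -0.0311, 0.0936]
tcp_rot: [2.491, 1.912, -0.0]
force: [-3.4, -2.4, 1.2]
opening: 0.291
```

```bash
python3 -m handwheel '[[[0,0,0],0],[[0,0,0],0],[[0,0,0],0],[[0,0,0],0]]' 0.6
python3 -m handwheel '[[[0,0,-1],0],[[0,0,-3],0],[[0,0,-6],0],[[0,0,-8],0],[[0,0,-9],0]]'
python3 - <<'E'
from h import *
s=readout.sense();print(s["tcp_pos"],s["tcp_rot"],s["force"],s["opening"])
for n in("wrist","scene","side"):
    c=cams.camera(n); cv2.imwrite(f"pics/{n}4.png",c["color"])
    np.savez(f"pics/{n}4.npz",mtx=c["mtx"],extrinsics=c["extrinsics"])
crop(cv2.imread("pics/wrist4.png"),100,180,400,400,2.6,"pics/w4c.png")
crop(cv2.imread("pics/scene4.png"),150,120,340,270,4.2,"pics/s4c.png")
E
```

```text
t: 7.3
tcp_pos: [0.5656, -0.0304, 0.0928]
tcp_rot: [2.492, 1.912, 0.002]
force: [-0.3, -0.0, 0.8]
opening: 0.583
t: 7.8
tcp_pos: [0.5668, -0.0308, 0.1858]
tcp_rot: [2.489, 1.91, 0.005]
force: [-0.0, 0.0, 0.1]
opening: 0.602
[ 0.56681774 -0.03080124  0.18577651] [2.48928467 1.91023906 0.00541952] [-0.03441756  0.02196239  0.08048617] 0.6023594994974252
```

View pics/w4c.png

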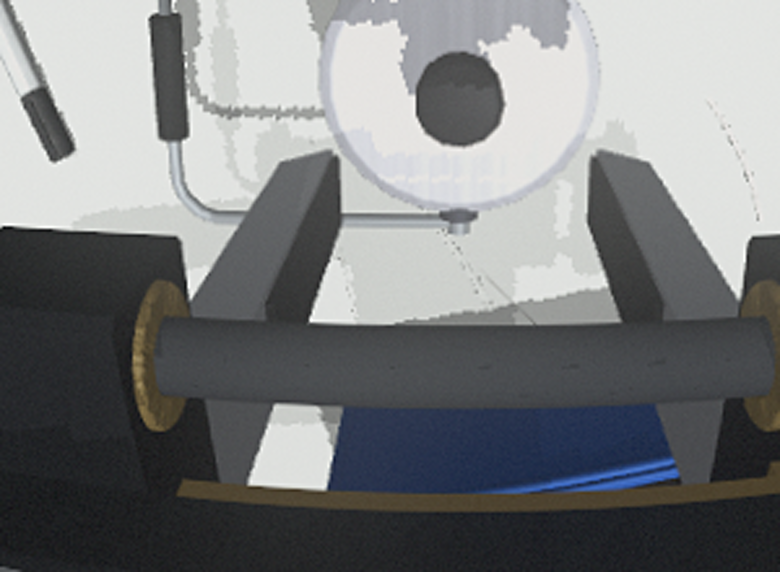

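View pics/s4c.png

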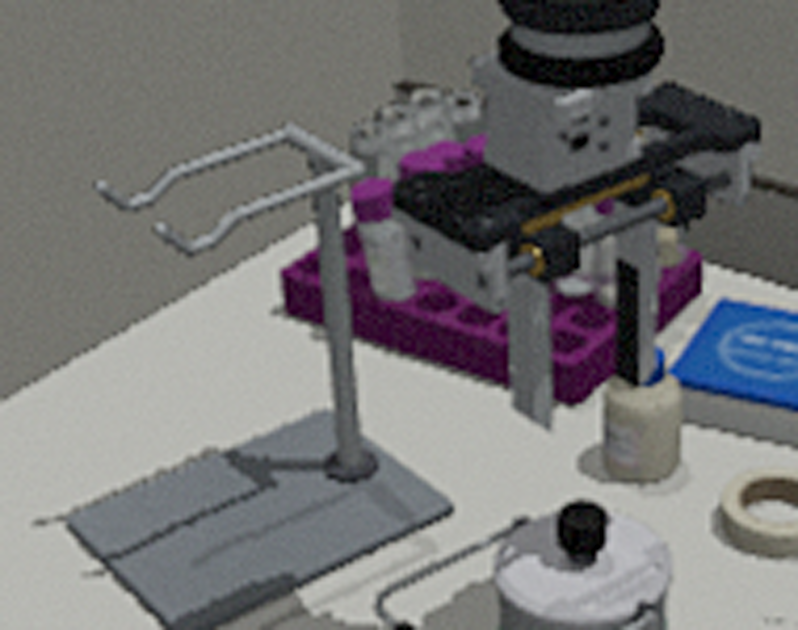

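View pics/side4.png

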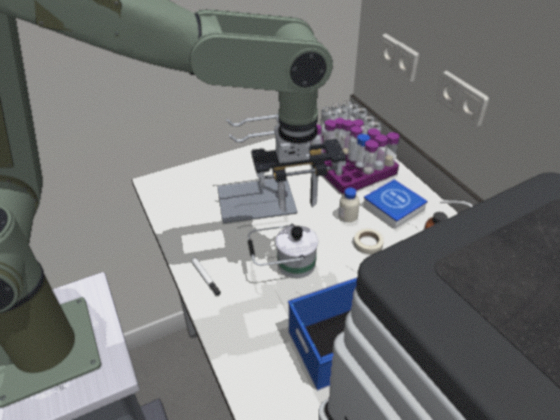

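```bash
cat > m4.py <<'E'
from h import *
from scipy.spatial.transform import Rotation as Ro
c=dict(np.load("pics/wrist4.npz"))
f=lambda a:(100+a[0]/2.6-.3,180+a[1]/2.6-.3)
P={}
for n,a,z in [("s1",(166,16),.078),("s2",(173.5,137),.078),("hinge",(459,217),.078),("wireend",(225,217),.078),("knobtop",(459.5,99),.117),("lid",(460,97),.087)]:
    P[n]=onz(c,*f(a),z,True); print(n,P[n].round(4))
m=(P["s1"]+P["s2"])/2; d=P["s1"]-P["s2"]; print("sleeve",m.round(4),"len",np.linalg.norm(d),"yaw of y-axis",np.degrees(np.arctan2(-d[0],d[1])))
w=P["hinge"]-P["wireend"];print("yaw wire",np.degrees(np.arctan2(w[1],w[0])))
print("dist",np.linalg.norm((m-P["knobtop"])[:2]))
k=m-P["knobtop"];print("yaw knob->sleeve",np.degrees(np.arctan2(-k[1],-k[0])))
R=Ro.from_rotvec(readout.sense()["tcp_rot"]).as_matrix();print("tool yaw",np.degrees(np.arctan2(R[1,1],R[0,1])))
t=readout.sense()["tcp_pos"];tgt=np.array([m[0],m[1],.078-.019]);print("shift cm",(R.T@(tgt-t)*100).round(2))
E
python3 m4.py
```

```text
s1 [0.469  0.0188 0.078 ]
s2 [ 0.4566 -0.0246  0.078 ]
hinge [ 0.5506 -0.0808  0.078 ]
wireend [ 0.4653 -0.0593  0.078 ]
knobtop [ 0.565  -0.0279  0.117 ]
lid [ 0.5633 -0.0348  0.087 ]
sleeve [ 0.4628 -0.0029  0.078 ] len 0.0450938208834547 yaw of y-axis -15.987182184316906
yaw wire -14.146020014097278
dist 0.10520238108967875
yaw knob->sleeve -13.746427169330063
tool yaw -15.00113885774512
shift cm [  0.02 -10.65  12.39]
```

```bash
python3 -m handwheel '[[[0,-2.5,0],0],[[0,-5.5,0],0],[[0,-8.5,0],0],[[0,-10.3,1],0],[[0,-10.65,2],0]]' 0.5
python3 -m handwheel '[[[0,0,2],0],[[0,0,5],0],[[0,0,7],0],[[0,0,8],0],[[0,0,8],0]]'
python3 - <<'E'
from h import *
c=cams.camera("wrist"); cv2.imwrite("pics/w5.png",c["color"])
c=cams.camera("scene"); crop(c["color"],150,150,340,300,4.2,"pics/s5c.png")
E
```

```text
t: 8.45
tcp_pos: [0.4596, -0.0022, 0.1606]
tcp_rot: [-2.49, -1.912, 0.003]
force: [0.7, -0.0, -0.9]
opening: 0.501
t: 8.95
tcp_pos: [0.4607, -0.0028, 0.0801]
tcp_rot: [-2.49, -1.91, 0.005]
force: [0.6, -0.2, -0.5]
opening: 0.5
```

View pics/w5.png

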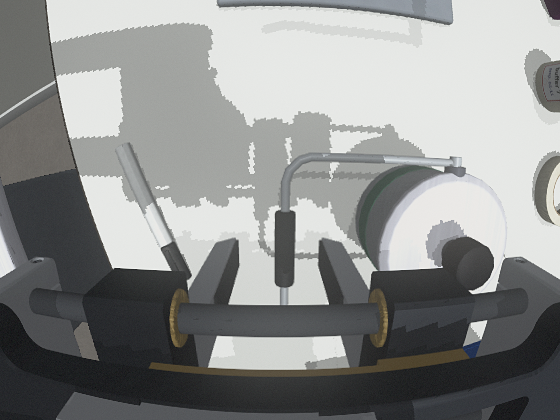

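View pics/s5c.png

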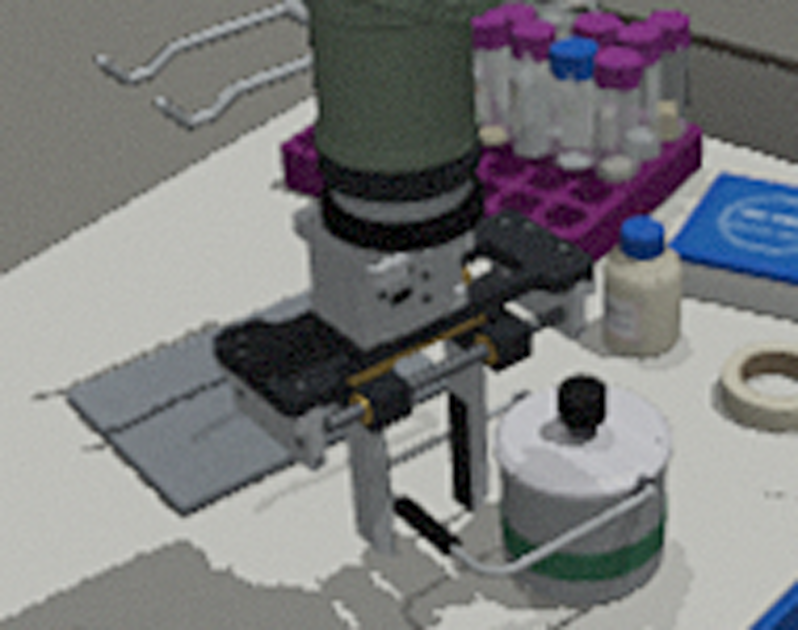

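```bash
python3 -m handwheel '[[[0,0.15,1],0],[[0,0.15,2],0],[[0,0.15,2.1],0],[[0,0.15,2.1],0]]'
python3 -m handwheel '[[[0,0,0],0],[[0,0,0],0],[[0,0,0],0],[[0,0,0],0],[[0,0,0],0]]' 0
python3 -m handwheel '[[[0,0,0],0],[[0,0,0],0]]' 0
python3 - <<'E'
from h import *
c=cams.camera("wrist"); cv2.imwrite("pics/w6.png",c["color"]);np.savez("pics/w6.npz",mtx=c["mtx"],extrinsics=c["extrinsics"])
E
```

```text
t: 9.45
tcp_pos: [0.4632, -0.0033, 0.061]
tcp_rot: [-2.492, -1.912, 0.001]
force: [0.3, 0.6, -0.5]
opening: 0.499
t: 9.95
tcp_pos: [0.4641, -0.0035, 0.0617]
tcp_rot: [2.492, 1.912, 0.001]
force: [3.1, -1.0, -1.1]
opening: 0.12
t: 10.15
tcp_pos: [0.4641, -0.0035, 0.0616]
tcp_rot: [2.492, 1.912, 0.001]
force: [0.7, -0.1, -0.2]
opening: 0.119
```

View pics/w6.png

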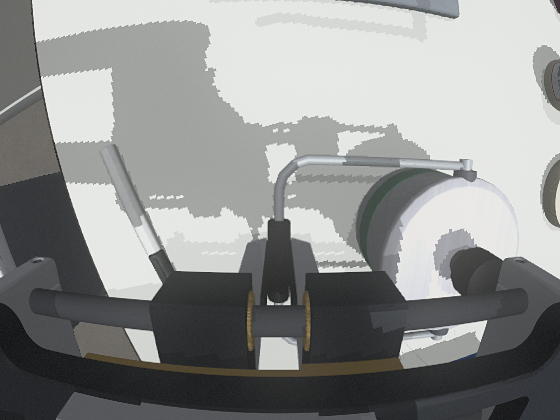

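```bash
python3 -m handwheel '[[[0,0.03,-0.73],0],[[0,0.16,-1.82],0],[[0,0.46,-3.07],0],[[0,0.98,-4.44],0],[[0,1.69,-5.72],0]]'
```

```text
t: 10.7
tcp_pos: [0.4805, -0.0079, 0.1202]
tcp_rot: [2.492, 1.912, 0.001]
force: [1.7, -1.3, -2.5]
opening: 0.119
```

```bash
python3 -m handwheel '[[[0,0.89,-1.17],0],[[0,1.92,-2.2],0],[[0,3.09,-3.09],0],[[0,4.37,-3.8],0],[[0,5.57,-4.25],0]]'
python3 - <<'E'
from h import *
c=cams.camera("scene"); crop(c["color"],150,120,340,300,3.3,"pics/s7c.png")
c=cams.camera("side"); crop(c["color"],180,90,380,300,2.8,"pics/sd7c.png")
E
```

```text
t: 11.2
tcp_pos: [0.5337, -0.0222, 0.1616]
tcp_rot: [-2.491, -1.912, 0.002]
force: [2.0, -1.9, -5.7]
opening: 0.117
```

View pics/s7c.png

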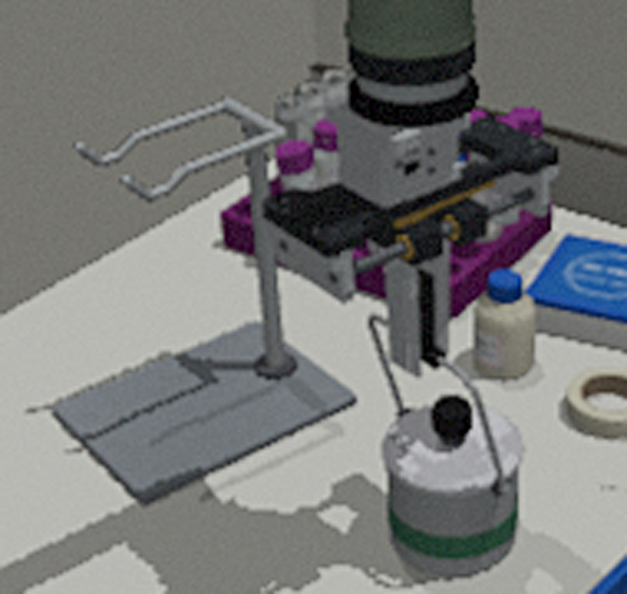

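View pics/sd7c.png

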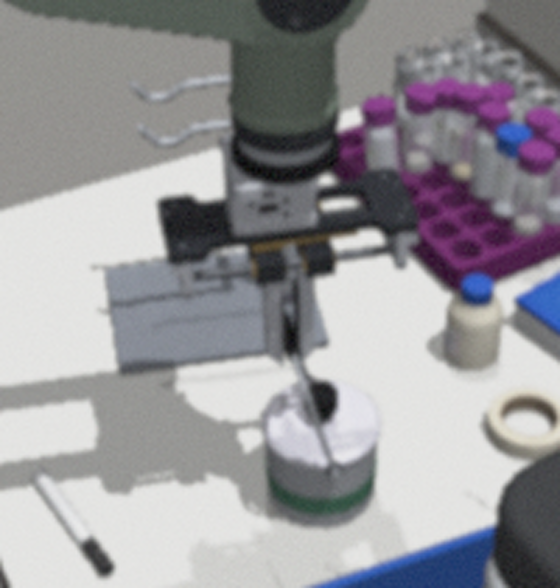

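```bash
python3 -m handwheel '[[[0,0.8,0.05],0],[[0,1.6,-0.1],0],[[0,2.3,-0.2],0],[[0,2.9,-0.2],0],[[0,3.1,-0.2],0]]'
python3 -m handwheel '[[[0,0.1,0],0],[[0,0.1,0],0]]'
python3 - <<'E'
from h import *
for n in("wrist","scene","side"):
    c=cams.camera(n); cv2.imwrite(f"pics/{n}8.png",c["color"])
    np.savez(f"pics/{n}8.npz",mtx=c["mtx"],extrinsics=c["extrinsics"])
crop(cv2.imread("pics/scene8.png"),200,120,340,300,3.3,"pics/s8c.png")
crop(cv2.imread("pics/side8.png"),220,90,360,300,2.8,"pics/sd8c.png")
a=cv2.imread("pics/s8c.png");b=cv2.imread("pics/sd8c.png");h=min(a.shape[0],b.shape[0]);cv2.imwrite("pics/j8.png",np.hstack([a[:h,:400],b[:h,:392]]))
E
```

```text
t: 11.8
tcp_pos: [0.5651, -0.0308, 0.1652]
tcp_rot: [2.49, 1.911, 0.002]
force: [-0.9, -1.2, 6.5]
opening: 0.118
t: 12.0
tcp_pos: [0.5659, -0.031, 0.1652]
tcp_rot: [2.49, 1.911, 0.003]
force: [-1.4, -2.0, 5.2]
opening: 0.119
```

View pics/j8.png

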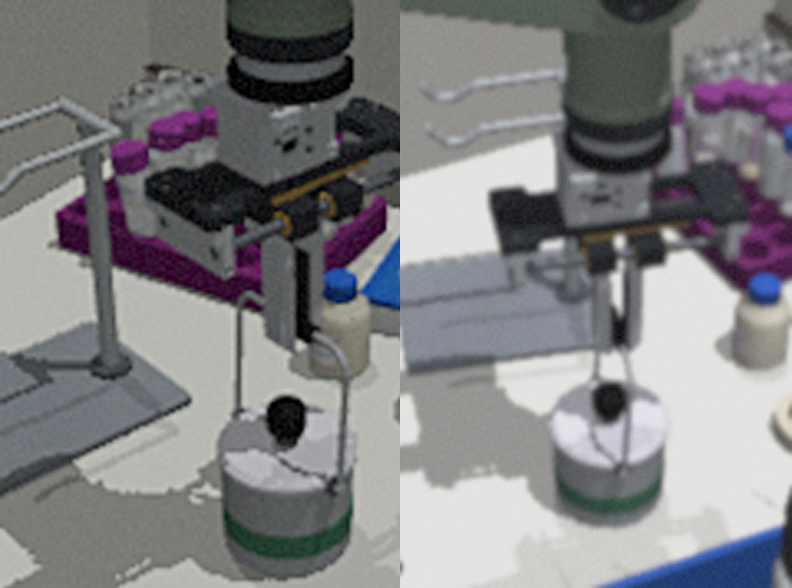

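View pics/wrist8.png

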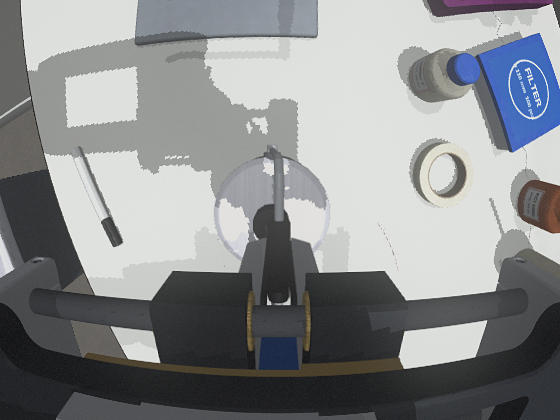

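```bash
python3 -m handwheel '[[[0,0,-0.1],0],[[0,0,-0.15],0],[[0,0,-0.15],0],[[0,0,-0.15],0],[[0,0,-0.15],0]]'
python3 -m handwheel '[[[0,0,-0.3],0],[[0,0,-1],0],[[0,0,-2],0],[[0,0,-3.2],0],[[0,0,-4.5],0]]'
python3 -m handwheel '[[[0,-0.5,-1.3],0],[[0,-1.5,-2.5],0],[[0,-3,-3.3],0],[[0,-5,-3.7],0],[[0,-7,-3.7],0]]'
```

```text
t: 12.65
tcp_pos: [0.5649, -0.0307, 0.1653]
tcp_rot: [2.492, 1.912, 0.0]
force: [-0.4, -1.7, 5.5]
opening: 0.116
t: 13.15
tcp_pos: [0.5643, -0.0302, 0.21]
tcp_rot: [-2.491, -1.912, 0.001]
force: [-0.7, 1.3, -7.3]
opening: 0.118
t: 13.65
tcp_pos: [0.4966, -0.0121, 0.2486]
tcp_rot: [2.491, 1.911, 0.003]
force: [-0.0, -0.2, -6.9]
opening: 0.118
```

```bash
python3 -m handwheel '[[[0.5,-2,0],0],[[1.5,-4.5,0],0],[[3,-7,0],0],[[5,-9.5,0],0],[[7,-12,0],0]]'
python3 -m handwheel '[[[2.5,-1.5,0],0],[[5.5,-2.4,0],0],[[8.5,-2.6,0],0],[[11.5,-2.6,0],0],[[14,-2.6,0],0]]'
python3 -m handwheel '[[[2,0,0],0],[[3.2,0,0],0],[[3.6,0,0],0],[[3.6,0,0],0],[[3.6,0,0],0]]'
python3 - <<'E'
from h import *
s=readout.sense();print(s["tcp_pos"],s["tcp_rot"],s["force"],s["opening"])
for n in("wrist","scene","side"):
    c=cams.camera(n); cv2.imwrite(f"pics/{n}9.png",c["color"])
    np.savez(f"pics/{n}9.npz",mtx=c["mtx"],extrinsics=c["extrinsics"])
crop(cv2.imread("pics/scene9.png"),140,80,300,270,3.1,"pics/s9c.png")
E
```

```text
t: 14.15
tcp_pos: [0.3977, 0.0871, 0.2476]
tcp_rot: [2.493, 1.911, 0.002]
force: [-0.4, 0.3, -6.6]
opening: 0.118
t: 14.65
tcp_pos: [0.4097, 0.2299, 0.2478]
tcp_rot: [-2.491, -1.914, -0.003]
force: [-0.5, -0.7, -7.6]
opening: 0.118
t: 15.15
tcp_pos: [0.4191, 0.262, 0.2465]
tcp_rot: [2.493, 1.912, -0.003]
force: [-0.2, -1.1, -7.5]
opening: 0.116
[0.41911477 0.262007   0.24653796] [ 2.49258575  1.91154913 -0.00288006] [-0.16255426 -1.11577683 -7.46539045] 0.11555092907518705
```

View pics/wrist9.png

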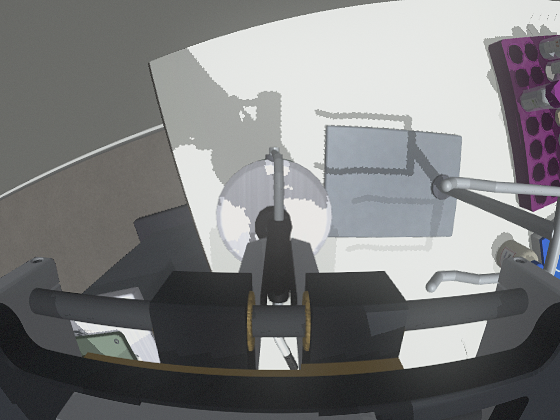

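View pics/s9c.png

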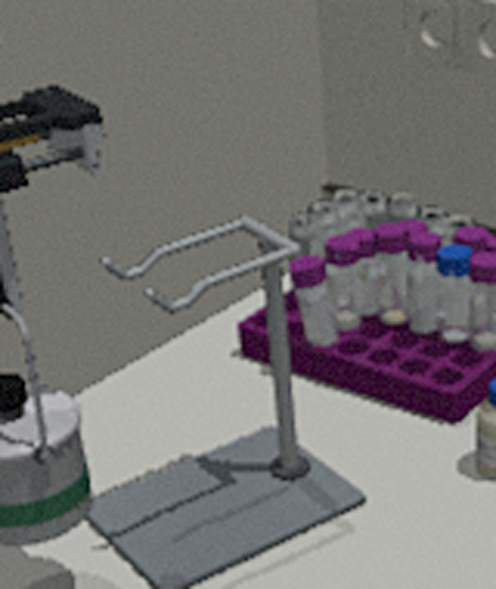

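View pics/side9.png

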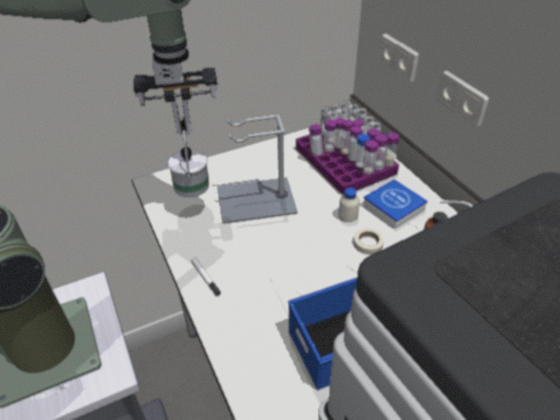

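Run:
```python
from h import *
crop(cv2.imread("pics/side9.png"),205,95,305,225,4.5,"pics/sd9c.png")
crop(cv2.imread("pics/wrist9.png"),310,110,560,310,3.1,"pics/w9c.png")
```

```text
(no output)
```

View pics/sd9c.png

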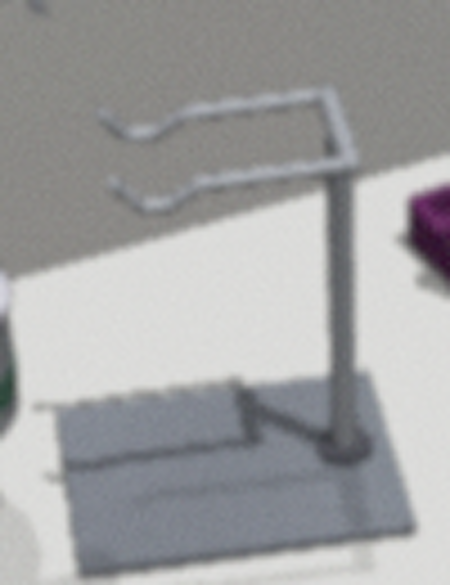

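View pics/w9c.png

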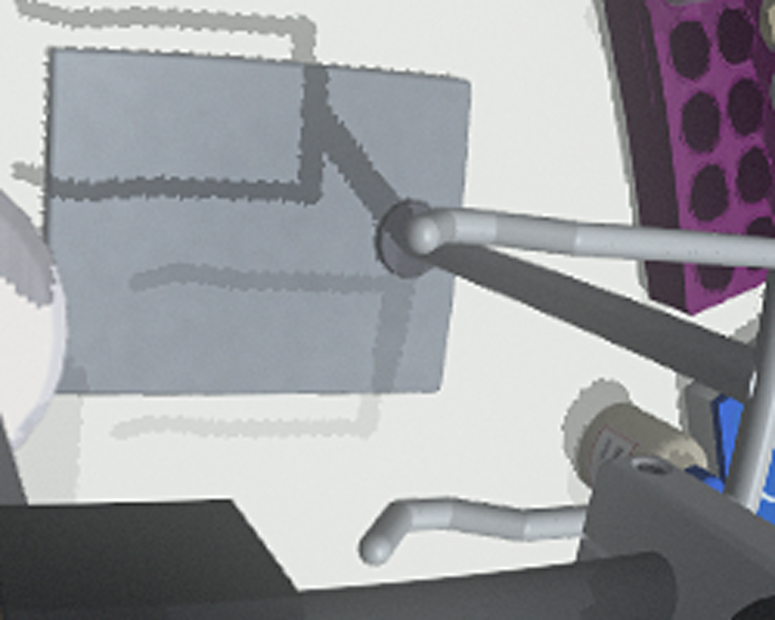

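```bash
cat > m9.py <<'E'
from h import *
from scipy.optimize import least_squares
C={n:dict(np.load(f"pics/{n}9.npz")) for n in("wrist","scene","side")}
W=lambda a:(310+a[0]/3.1-.3,110+a[1]/3.1-.3)
S=lambda a:(140+a[0]/3.1-.3,80+a[1]/3.1-.3)
D=lambda a:(205+a[0]/4.5-.4,95+a[1]/4.5-.4)
obs=[("wrist",(-65,75,10),W((50,48))),("wrist",(135,75,10),W((470,80))),("wrist",(135,-75,10),W((440,390))),
("wrist",(-18,35,241),W((424,232))),("wrist",(-18,-35,241),W((375,548))),("wrist",(0,-35,224.5),W((412,515))),
("scene",(135,-75,10),S((365,497))),("scene",(135,75,10),S((272,428))),("scene",(-65,75,10),S((88,517))),("scene",(105,0,10),S((290,467))),
("scene",(0,35,224.5),S((129,273))),("scene",(0,-35,224.5),S((172,304))),("scene",(-18,35,241),S((107,263))),("scene",(-18,-35,241),S((152,293))),
("side",(135,75,10),D((372,373))),("side",(135,-75,10),D((414,528))),("side",(-65,-75,10),D((82,572))),("side",(-65,75,10),D((57,405))),("side",(105,0,10),D((343,447))),
("side",(0,35,224.5),D((140,132))),("side",(0,-35,224.5),D((152,206))),("side",(-18,35,241),D((104,116))),("side",(-18,-35,241),D((113,182)))]
def T(p,P):
    x,y,z=np.array(P)/1e3;c,s=np.cos(p[2]),np.sin(p[2]);return np.array([p[0]+c*x-s*y,p[1]+s*x+c*y,z])
def res(p,O): return np.concatenate([(proj(C[n],T(p,P),n=="wrist")[0]-q) for n,P,q in O])
for sel in (None,"wrist","scene","side"):
    O=[o for o in obs if sel in(None,o[0])]
    r=least_squares(res,[.537,.232,-.266],args=(O,),loss="soft_l1"); print(sel,r.x[:2].round(4),np.degrees(r.x[2]).round(2),r.fun.round(1).tolist() if sel!=None else "")
    if sel is None: p=r.x
from scipy.spatial.transform import Rotation as Ro
# sleeve in gripper
s=readout.sense();R=Ro.from_rotvec(s["tcp_rot"]).as_matrix()
print("seat in tool cm",(R.T@(np.array([p[0],p[1],.231])-s["tcp_pos"])*100).round(2),"tool yaw",np.degrees(np.arctan2(R[1,1],R[0,1])))
E
python3 m9.py
```

```text
None [0.5387 0.2346] -15.88 
wrist [0.5379 0.2349] -15.72 [-0.9, -0.8, 0.3, -0.5, -0.5, 1.3, -0.2, 0.5, 0.5, 0.0, 0.3, -0.3]
scene [0.5379 0.2331] -16.02 [0.5, -0.3, -0.1, -1.4, -4.1, -3.7, -0.2, 1.2, 0.5, 0.5, 1.1, 0.9, -0.2, -0.3, -0.4, 0.4]
side [0.5423 0.2361] -16.87 [-0.2, -0.7, 0.3, -0.3, -1.9, -0.8, -0.3, 0.2, 0.2, 0.9, -0.0, 0.8, 0.1, 0.2, 0.2, -0.6, 0.7, 0.4]
seat in tool cm [ 0.43 12.22  1.55] tool yaw -15.060963905948457
```

Run:
```python
from h import *
crop(cv2.imread("pics/wrist9.png"),200,130,350,310,3.3,"pics/w9d.png")
```

```text
(no output)
```

View pics/w9d.png

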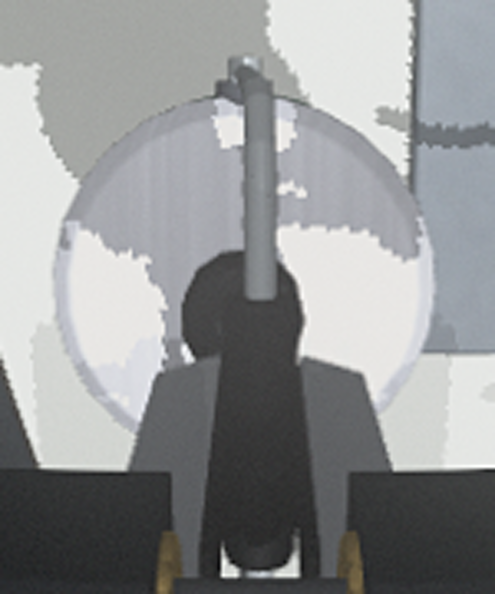

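Run:
```python
from h import *
from scipy.spatial.transform import Rotation as Ro
c=dict(np.load("pics/wrist9.npz"))
f=lambda a:(200+a[0]/3.3-.35,130+a[1]/3.3-.35)
t=np.array([0.41911477,0.262007,0.24653796]);R=Ro.from_rotvec([2.49258575,1.91154913,-0.00288006]).as_matrix()
for n,a,z in [("s hi",(260,298),.264),("s hi top",(260,298),.270),("s lo",(258,568),.264),("s lo bot",(258,568),.258),("rim",(245,95),.168),("rimL",(55,290),.166),("rimR",(433,290),.166),("ear",(245,62),.159)]:
    P=onz(c,*f(a),z,True); print(n,P.round(4),((R.T@(P-t))*100).round(2))
```

```text
s hi [0.4239 0.2853 0.264 ] [ 2.37 -0.14 -1.75]
s hi top [0.4244 0.2869 0.27  ] [ 2.54 -0.14 -2.35]
s lo [0.4113 0.2392 0.264 ] [-2.41 -0.17 -1.74]
s lo bot [0.4104 0.2359 0.258 ] [-2.75 -0.17 -1.14]
rim [0.4268 0.3097 0.168 ] [ 4.82 -0.49  7.85]
rimL [0.3676 0.275  0.166 ] [-0.07 -5.31  8.06]
rimR [0.4598 0.2504 0.166 ] [-0.06  4.23  8.05]
ear [0.4286 0.317  0.159 ] [ 5.57 -0.5   8.74]
```

```bash
python3 -m handwheel '[[[0.2,0.5,0],0.4],[[0.45,1.3,0],0.8],[[0.45,2.4,0],0.8],[[0.45,3.7,0],0.8],[[0.45,5,0],0.8]]'
python3 -m handwheel '[[[0,1.2,0],0],[[0,2.2,0],0],[[0,2.9,0],0],[[0,3.2,0],0],[[0,3.2,0],0]]'
python3 - <<'E'
from h import *
s=readout.sense();print(s["tcp_pos"],s["force"])
for n in("wrist","scene","side"):
    c=cams.camera(n); cv2.imwrite(f"pics/{n}10.png",c["color"])
    np.savez(f"pics/{n}10.npz",mtx=c["mtx"],extrinsics=c["extrinsics"])
E
```

```text
t: 15.8
tcp_pos: [0.4707, 0.2539, 0.2466]
tcp_rot: [2.506, 1.894, -0.0]
force: [0.7, -0.5, -7.7]
opening: 0.118
t: 16.3
tcp_pos: [0.5002, 0.2456, 0.2465]
tcp_rot: [-2.506, -1.894, 0.001]
force: [0.2, -0.1, -6.4]
opening: 0.114
[0.50023826 0.24560709 0.24652923] [ 0.1565207  -0.11890601 -6.43263142]
```

View pics/wrist10.png

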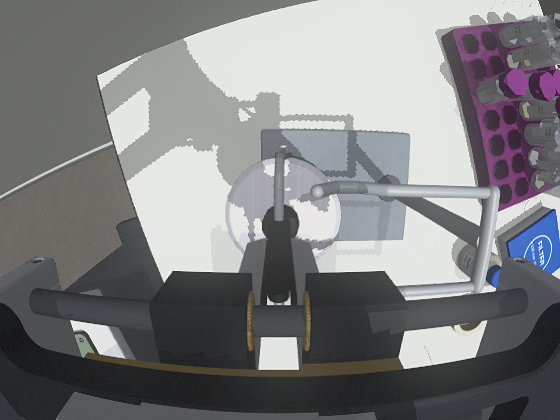

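View pics/scene10.png

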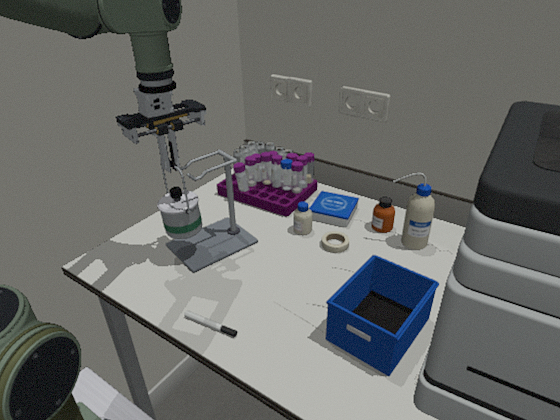

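Run:
```python
from h import *
from scipy.spatial.transform import Rotation as Ro
c=dict(np.load("pics/wrist10.npz"));s=readout.sense();R=Ro.from_rotvec(s["tcp_rot"]).as_matrix()
i=cv2.imread("pics/wrist10.png");crop(i,270,170,510,310,3.3,"pics/w10c.png")
for u,v,z in [(318,191,.241),(400,189.5,.236),(450,191.5,.239),(485,193,.239),(430,289,.239),(470,288,.239)]:
    P=onz(c,u,v,z,True);print(u,v,((R.T@(P-s["tcp_pos"]))*100).round(2))
```

```text
318 191 [3.47 2.24 0.56]
400 189.5 [3.53 7.47 1.06]
450 191.5 [ 3.52 10.96  0.75]
485 193 [ 3.49 13.88  0.75]
430 289 [-3.33 10.47  0.76]
470 288 [-3.56 13.98  0.75]
```

View pics/w10c.png

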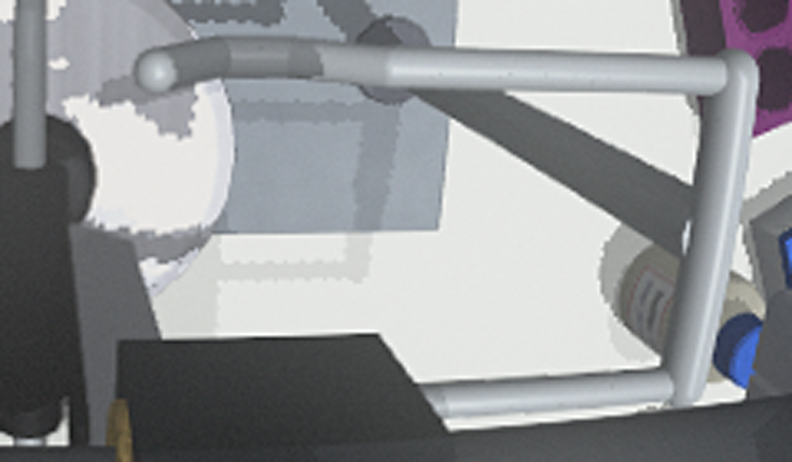

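```bash
python3 -m handwheel '[[[0,1,0],0],[[0,2.2,0],0],[[0,3.3,0],0],[[0,4,0],0],[[0,4.1,0],0]]'
python3 -m handwheel '[[[0,0,0.3],0],[[0,0,1],0],[[0,0,1.8],0],[[0,0,2.4],0],[[0,0,2.6],0]]'
python3 - <<'E'
from h import *
s=readout.sense();print(s["tcp_pos"],s["force"])
for n in("wrist","scene","side"):
    c=cams.camera(n); cv2.imwrite(f"pics/{n}11.png",c["color"])
crop(cv2.imread("pics/scene11.png"),130,80,270,260,3.3,"pics/a.png")
crop(cv2.imread("pics/side11.png"),190,60,310,240,3.3,"pics/b.png")
cv2.imwrite("pics/j11.png",np.hstack([cv2.imread("pics/a.png")[:,:400],cv2.imread("pics/b.png")[:,:396]]))
crop(cv2.imread("pics/wrist11.png"),200,130,440,310,3.3,"pics/w11c.png")
E
```

```text
t: 16.95
tcp_pos: [0.5411, 0.2339, 0.2465]
tcp_rot: [2.506, 1.893, 0.001]
force: [0.6, 0.1, -6.7]
opening: 0.116
t: 17.45
tcp_pos: [0.5378, 0.2345, 0.2187]
tcp_rot: [-2.504, -1.894, 0.006]
force: [-1.4, 0.6, -7.8]
opening: 0.117
[0.53781813 0.23454114 0.21870459] [-1.39362583  0.5619591  -7.80076135]
```

View pics/j11.png

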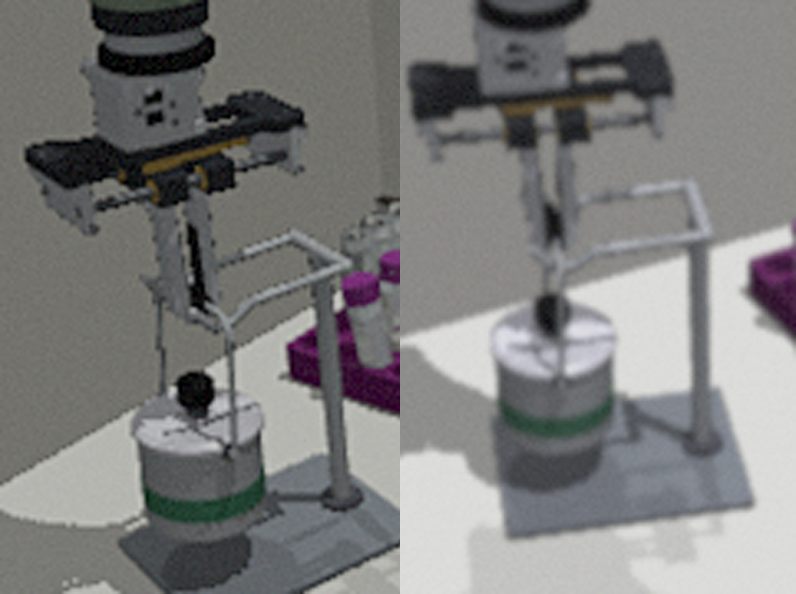

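View pics/w11c.png

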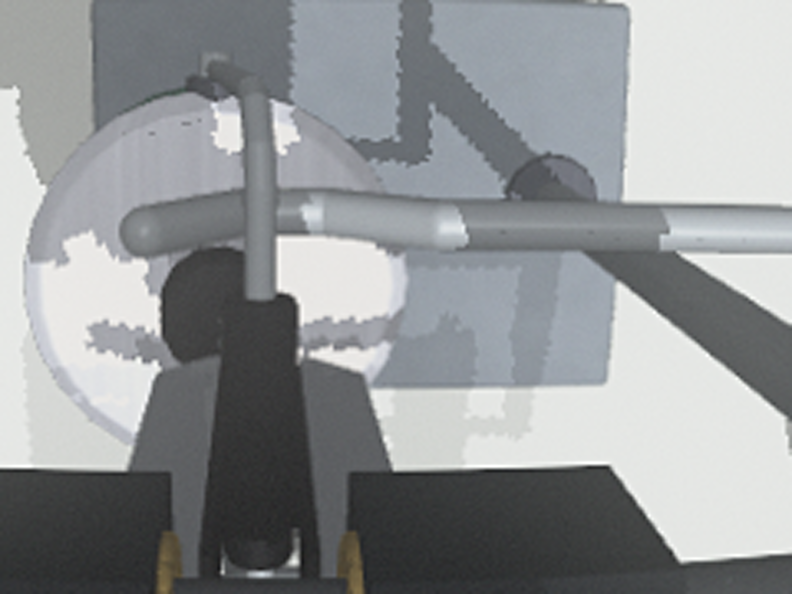

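```bash
python3 -m handwheel '[[[0,0,0.2],0],[[0,0,0.4],0],[[0,0,0.5],0],[[0,0,0.5],0]]'
python3 -m handwheel '[[[0,0,0.1],0],[[0,0,0.2],0],[[0,0,0.2],0],[[0,0,0.2],0]]'
```

```text
t: 18.0
tcp_pos: [0.5394, 0.2345, 0.2155]
tcp_rot: [-2.506, -1.895, 0.001]
force: [-0.2, 0.7, -7.5]
opening: 0.114
t: 18.4
tcp_pos: [0.5395, 0.2347, 0.2138]
tcp_rot: [-2.506, -1.895, -0.0]
force: [-1.0, -0.8, -6.9]
opening: 0.118
```

```bash
python3 -m handwheel '[[[0,0,0.1],0],[[0,0,0.15],0],[[0,0,0.15],0],[[0,0,0.15],0]]'
python3 -m handwheel '[[[0,0,0.1],0],[[0,0,0.1],0],[[0,0,0.1],0]]'
```

```text
t: 18.8
tcp_pos: [0.5397, 0.2347, 0.2134]
tcp_rot: [2.505, 1.895, 0.002]
force: [-4.6, -0.6, 1.7]
opening: 0.116
t: 19.1
tcp_pos: [0.5397, 0.2348, 0.2132]
tcp_rot: [2.505, 1.895, 0.002]
force: [-6.2, -1.7, 5.6]
opening: 0.119
```

```bash
python3 -m handwheel '[[[0,-0.1,0],0],[[0,-0.1,0],0],[[0,-0.1,0],0]]'
python3 - <<'E'
from h import *
for n in("wrist","scene","side"):
    c=cams.camera(n); cv2.imwrite(f"pics/{n}12.png",c["color"])
crop(cv2.imread("pics/scene12.png"),150,130,250,260,4,"pics/a.png")
crop(cv2.imread("pics/side12.png"),215,110,315,240,4,"pics/b.png")
cv2.imwrite("pics/j12.png",np.hstack([cv2.imread("pics/a.png"),cv2.imread("pics/b.png")]))
crop(cv2.imread("pics/wrist12.png"),200,130,440,310,3.3,"pics/w12c.png")
E
```

```text
t: 19.4
tcp_pos: [0.5397, 0.2348, 0.2132]
tcp_rot: [2.504, 1.894, 0.004]
force: [-3.3, -1.5, 5.6]
opening: 0.117
```

View pics/j12.png

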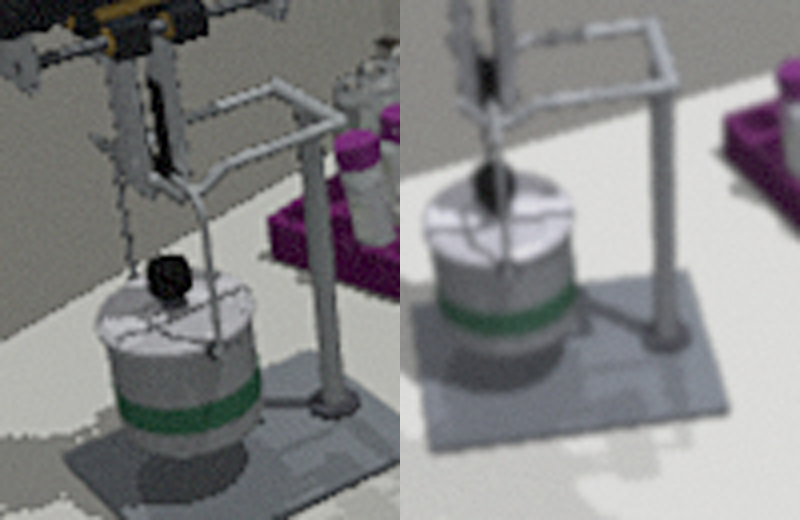

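View pics/w12c.png

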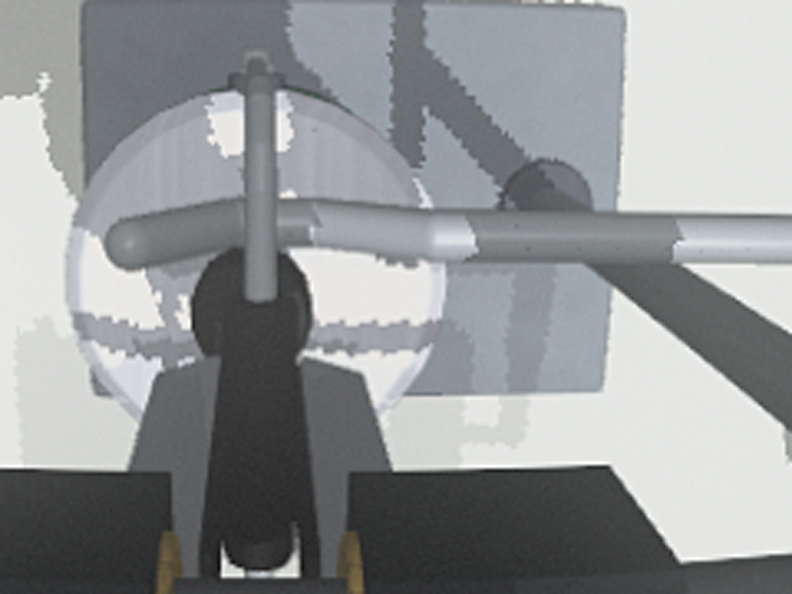

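```bash
python3 -m handwheel '[[[0,0,0],0],[[0,0,0],0],[[0,0,0],0],[[0,0,0],0],[[0,0,0],0]]' 0.35
python3 -m handwheel '[[[0,0,-0.5],0],[[0,0,-1.5],0],[[0,0,-3],0],[[0,0,-5],0],[[0,0,-7],0]]'
python3 -m handwheel '[[[0,0,-2],0],[[0,-0.5,-4],0],[[0,-1,-5],0],[[0,-1,-5],0],[[0,-1,-5],0]]'
python3 - <<'E'
from h import *
for n in("wrist","scene","side"):
    c=cams.camera(n); cv2.imwrite(f"pics/{n}13.png",c["color"])
crop(cv2.imread("pics/scene13.png"),150,130,250,260,4,"pics/a.png")
crop(cv2.imread("pics/side13.png"),215,110,315,240,4,"pics/b.png")
cv2.imwrite("pics/j13.png",np.hstack([cv2.imread("pics/a.png"),cv2.imread("pics/b.png")]))
E
```

```text
t: 20.05
tcp_pos: [0.5385, 0.2349, 0.2109]
tcp_rot: [-2.506, -1.895, 0.0]
force: [-0.1, 0.1, 0.3]
opening: 0.351
t: 20.55
tcp_pos: [0.5388, 0.235, 0.2834]
tcp_rot: [2.505, 1.895, 0.002]
force: [-0.3, 0.6, 0.1]
opening: 0.35
t: 21.05
tcp_pos: [0.5287, 0.2376, 0.3312]
tcp_rot: [2.505, 1.895, 0.0]
force: [-0.7, 0.3, 0.2]
opening: 0.352
```

View pics/j13.png

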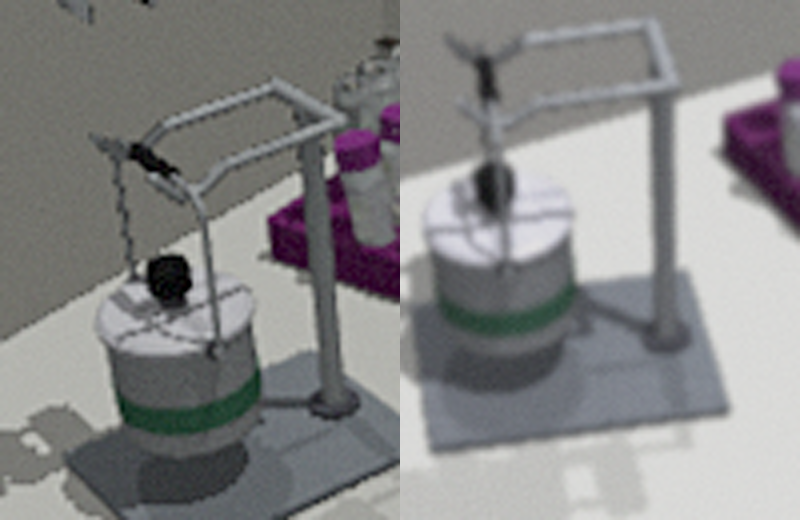

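View pics/wrist13.png

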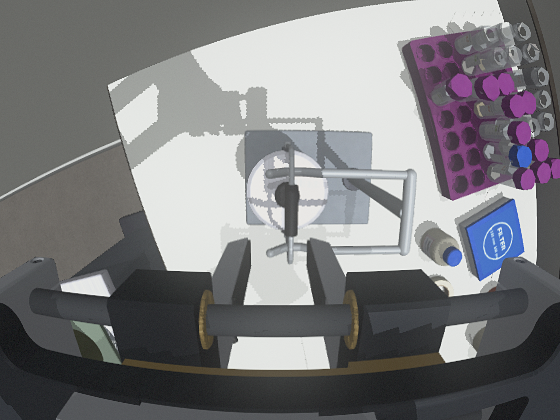

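View pics/scene13.png

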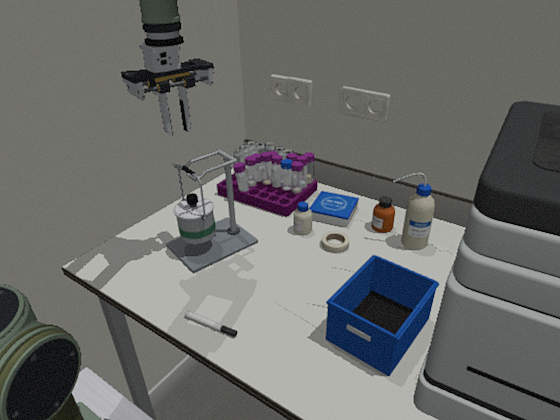

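```bash
for i in 1 2 3; do python3 -m handwheel '[[[0,0,0],0],[[0,0,0],0],[[0,0,0],0],[[0,0,0],0],[[0,0,0],0]]' | head -1; done
python3 - <<'E'
from h import *
a=cams.camera("scene")["color"]; 
for n in("scene","side"): cv2.imwrite(f"pics/{n}14.png",cams.camera(n)["color"])
E
for i in 1; do python3 -m handwheel '[[[0,0,0],0],[[0,0,0],0],[[0,0,0],0],[[0,0,0],0]]' | head -1; done
python3 - <<'E'
from h import *
b=cams.camera("scene")["color"];a=cv2.imread("pics/scene14.png");o=cv2.imread("pics/scene0.png");p=cv2.imread("pics/scene13.png")
d=lambda x,y,r:(cv2.GaussianBlur(cv2.absdiff(x,y).max(2),(5,5),0)[r]>30).sum()
C=np.s_[150:270,160:260]
print("canister change",d(a,b,C),d(p,b,C))
for n,r in dict(tape=np.s_[228:255,315:355],bottle=np.s_[200:240,290:316],marker=np.s_[305:342,180:242]).items(): print(n,d(o,b,r))
E
```

```text
t: 21.7
t: 22.2
t: 22.7
t: 23.25
canister change 0 0
tape 0
bottle 0
marker 22
```

Run:
```python
from h import *
o=cv2.imread("pics/scene0.png");b=cv2.imread("pics/scene14.png")
cv2.imwrite("pics/mk.png",cv2.resize(np.vstack([o[300:345,175:250],b[300:345,175:250]]),None,fx=6,fy=6))
```

```text
(no output)
```

View pics/mk.png

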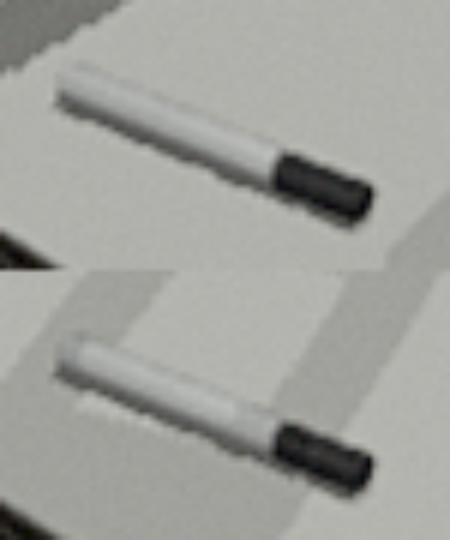

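The marker has not moved; only the arm's shadow across it changed. The canister hangs still, so I'm handing in.

```bash
python3 -c "
from station import env; print(env.sign_off())"
```

```text
the job is handed in; nothing more can be done
None
```

The canister is hanging on the stand by its bail and the job is handed in, at about 23 s of the 72 s allowed.

- **Lift-out and placing:** I lifted it from the carrier by its lid knob, stood it on the bare worktop and let go.
- **Raising the bail:** I gripped the bail's sleeve and swung it in an arc until it was upright, with the canister still standing. I judged upright from the grip being above the canister's axis to within a few millimetres. Partway up, the bail pulled with up to 5.7 N, below the canister's weight of about 7.8 N, so I lowered the arc slightly. I did not let go of the bail between raising it and lifting the canister.
- **Hanging:** I carried it round to the front of the stand, brought it in above the prong tips, lowered it into the dips, released it and backed off.

**Last checks:**
- The pictures show the wire in both dips, and the release height matches a seat height of 231 mm.
- The canister did not change between pictures about 2 s apart.
- The tape roll and bottle match the first picture exactly. The marker area differed by 22 pixels; a side-by-side look showed that was the arm's shadow, not movement.
- The gripper is about 10 cm above the bail and touching nothing.
- The separate camera measurements of the stand disagreed by up to about 4 mm and 1°. I relied mainly on the wrist camera, and the canister seated cleanly.

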